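Lift the gauge probe, then hold the recessed reset button down with the stylus

ROBOT

A 6-joint arm with a two-finger parallel gripper is mounted at the origin on the work surface. World frame = base frame: x ahead of the robot, y to its left, z up, the work surface at z = 0. Lengths are in mm, angles in rad, forces in N, time in s.
With the tool pointing down it reaches from about 300 to 775 mm from the base axis. Payload 14.6 kg.
Tool frame: the origin (TCP) lies where the fingers leave the gripper's body, on its centre line; the fingertips stand 97 mm ahead of it and the grasp point (between the pads) lies ahead of it (grip_depth is the z of the grasp point in the tool frame, in mm); z points along the fingers, y is the line along which they close (so a half turn about z gives the same grasp; the last joint's range is limited). The gripper opens to 94 mm and grips with 3 to 60 N. Pads are 16 mm wide; open, the fingers measure 119 mm over their backs; the gripper's body (75 mm by 177 mm) begins 78 mm behind the grasp point.
Start: joints at [-1.415, 0.3, 1.521, -0, 1.321, -0.067], TCP at [121.522, -536.398, 302.646] pointing down, gripper open.
Joint ranges: [-3.03, 3.03], [-0.79, 2.21], [0.23, 2.52], [-1.04, 4.18], [0, 3.07], [-2.55, 2.55]. Speed limits (rad/s): [2.22, 2.22, 2.57, 3.14, 3.14, 3.14].

INTERFACE

Orientations are given as [roll, pitch, yaw] about the fixed x, y, z axes, in that order (R = Rz(yaw) Ry(pitch) Rx(roll)).
In Python, from cell import read_state, camera, sign_off, regions_of, spot_point, grip_depth gives the robot as it stands. The module is installed in compiled form; this text tells all that it offers.
- The arm moves only by the tool send_rows, never from a script. Its argument "series" is a list of rows, each a list of 3 entries, a list of its own where there are three numbers: the shift along the world's x, y, z in mm, then the turn about the world's z in degrees, then the closure, from -1 (fully open) to 1 (shut), so that 0 is half open. A call has 1 to 12 rows; each row shifts and turns the commanded pose from where the row before left it; what a row does not reach is not made up. A row lasts 1/10 s, in which the tool goes at most 50 mm and 8.59 degrees, less where a joint would pass 70% of its speed; a pose out of reach is approached as far as the arm can. A call is refused whole if a number of a shift passes 50 or a number of a turn 8.59, either way. A call with a gripper value outside its range is refused whole. The fingers move at their own pace and stop on an object; "squeeze" is the grip in N (left out, the last holds). Time passes only in rows, so rows that do not move let the fingers close. It gives the time, the measured TCP pose, the force, the opening and the grip force at its end, in the units of the state.
- read_state(): the state, without advancing time (a new reading comes with each control period).
- camera(name): name is "scene" or "side" or "wrist"; returns a dict with "color" (400x640x3 uint8, blue, green, red), "fx", "fy", "cx", "cy" (pixels), "camera_from_world" (4x4, takes a point from world to camera coordinates). Camera axes: x right, y down, z forward; pixel columns grow to the right and rows downward; lengths in mm; the calibration is good to about 2 mm. A picture is of the moment at which its call begins. There is no depth.
- sign_off(): hands the job in; it is judged then, once.
Trained networks look in a picture, given as the dict that the camera call returned (one of the last four; its "shot" number tells which), for a name from the list of things; names that differ only in an ending like _2 or _b are one class to them, and where a whole thing is asked for, a point or a joint stands for the part that bears it (a point fixed in the world has none). Each returns a list of dicts, best first, with "confidence" (0 to 1); they miss things now and then, are a little off and sometimes report something else, mostly with a low value. They report only what shows in the picture. A call takes as long as a camera call.
- regions_of(thing, picture): "mask" (400x640 bool, what is visible of it).
- spot_point(thing, picture): "point" ([x, y, z] in mm, in the coordinates of the camera as it stood for that picture, good to about 4 mm: a listed point, or the origin of a listed thing).
The state is a dict: "clock": time; "joints": joint angles; "qd": joint speeds; "effort": joint torques, N m; "eef_pos": TCP position; "eef_rot": TCP orientation; "wrist_force": force on the tool from outside, world axes, zero at the start; "moment": the same for the moment, N m; "finger_gap": finger opening in mm; "finger_force": force on a finger pad.
Only numpy, scipy, OpenCV 4.12 (cv2) and the standard library are available. Lean on these libraries where they do the work, as an engineer would, in place of code of your own. Each camera call takes 0.05 s, during which the arm holds its last target. There are 200 camera calls.

TASK

Push the red-knobbed lever on the comparator's head all the way down, so that the probe is lifted off the aluminium part. Then take the orange stylus from the tool stand, reach its steel tip straight down through the yellow-ringed hole of the readout and press the recessed red reset button fully down; finish while still gripping the stylus upright and holding the button down, with the lever still down. Leave the aluminium part on the comparator, the other two tools and everything else on the bench where they are.

Things in the scene. Friction and masses are not known exactly. Their poses are not given: they have to be found in the camera images.
- comparator: Fixed grey gauge stand; origin at the centre of the underside of its 140 (x) x 110 (y) x 40 mm base. A steel column (22 mm thick, at own x = +50 mm, top 223 mm above the table) carries an arm and, at own x = -20 mm, a 46 x 44 x 44 mm aluminium head centred 190 mm above the table, with a round dial on its -x face that reaches to own x = -60 mm. The lift lever is on the head's -y side and swings in the own y-z plane. The thin probe under the head rises as the lever goes down
- lift_lever (a joint): Angle of the lift lever, rad. At 0 the lever points to the comparator's own -y side and 0.9 rad (52 deg) above level; it grows as the lever is pushed down, to a stop at 1.15 (0.25 rad below level). It starts between 0 and 0.3. A stiff hinge: about 0.05 N m, that is 1 N at the knob; it stays where it is left
- lever_pivot (a point): Point on the axis of the lift lever's hinge, 33 mm to the comparator's own -y side of its mid-plane and 190 mm above the table; the axis is level, along the comparator's own x
- lever_knob (a point): Centre of the lever's knob, a red cylinder 16 mm in diameter and 30 mm long lying along the comparator's own x, 62 mm from the pivot on a thin (8 mm) steel stem
- readout: Fixed white and grey readout box with a dark screen, 150 (x) x 110 (y) x 60 mm high, flat level top; origin at the centre of its underside. The hole is on its -x half, among flush keys
- aperture (a point): Centre of the yellow-ringed round hole in the readout's top, at the top surface (60 mm above the table; 40 mm to the readout's own -x side of its centre). The hole is 16 mm in diameter, vertical, straight. The red button's flat top (13.6 mm in diameter) lies 22 mm below the top surface, centred in the hole
- reset_button (a joint): Travel of the reset button, m: 0 = released, 0.006 = fully down against its stop. Spring loaded: 1.2 N to start moving, 4.8 N fully down; it springs back when let go
- tool_stand: Fixed light wooden block 160 (x) x 50 (y) x 70 mm high, origin at the centre of its underside, with three vertical sockets 10 mm in diameter and 66 mm deep in a row along its own x, 50 mm apart; one tool stands in each, in any order
- stylus_grip (a point): Centre of the stylus's handle. The stylus is a round orange handle with a thin white band near its top, 16 mm in diameter and 76 mm long (38 mm above and below this point), on a steel shank 7 mm in diameter that sticks out 62 mm below it, with a flat end. It stands upright in the stand, the handle resting on the stand's top, so this point is 108 mm above the table; about 50 g. Own z points up, from the tip to the handle
- stylus_tip (a point): Centre of the flat lower end of the stylus's shank, 100 mm below the handle's centre
- blue_driver: Loose tool in the stand: blue round handle 20 mm in diameter, otherwise like the stylus; origin at its lower end. Leave it there
- black_scriber: Loose tool in the stand: black round handle 19 mm in diameter with a steel band, otherwise like the stylus; origin at its lower end. Leave it there
- workpiece: Loose machined aluminium part, 64 mm in diameter and 70 mm high, standing on the comparator's base under the probe; origin at its underside. Leave it there
- setting_ring: Loose steel ring lying on the table, 56 mm in diameter, 16 mm high; bystander, origin at its underside
- spare_body: Loose aluminium part on the table, 60 mm in diameter, 70 mm high; bystander, origin at its underside
- oil_jar: Loose amber jar, 52 mm in diameter, 80 mm high; bystander, origin at its underside
- carton: Loose white carton, 80 x 110 x 50 mm; bystander, origin at its underside

How it is judged:
By the outcome, as a careful person would: the job done as asked, in the order asked, and still so for the second after the job is handed in, while the arm keeps its last pose, push and grip.
It also fails if it takes over 56 s, if anything falls off the work surface, if the arm or the gripper's body presses on something with over 40 N, if the wrist force passes 120 N, or if a joint passes its speed limit or range.

## Working session

There is one attempt and no reset: what is moved stays moved. The work goes in short steps, Python scripts to look and compute and a tool call to move; the robot and the scene stay as the last step left them, time stands still between calls to the robot, and variables do not carry over. Pictures are saved under pics/ and viewed, at most 10 in all, crops included, and the job is handed in when it is done.

Besides the shell and the picture viewer there is one more tool, called after "Emit:" by a JSON object that holds its "api" and its "payload", one argument or row to a line. send_rows: Moves the arm, as the interface text tells. Its arguments: {"type":"object","properties":{"series":{"type":"array"},"squeeze":{"type":"number"}},"required":["series"]}

```bash
mkdir -p pics; cat > h.py <<'E'
import numpy as np, cv2
from cell import *
def world(pic,p):
    T=np.linalg.inv(np.array(pic["camera_from_world"])); return (T@np.r_[p,1])[:3]
def ray(pic,u,v,z):
    T=np.linalg.inv(np.array(pic["camera_from_world"]))
    d=T[:3,:3]@np.array([(u-pic["cx"])/pic["fx"],(v-pic["cy"])/pic["fy"],1]); o=T[:3,3]
    return o+d*(z-o[2])/d[2]
def proj(pic,p):
    q=np.array(pic["camera_from_world"])@np.r_[p,1]; return q[0]/q[2]*pic["fx"]+pic["cx"],q[1]/q[2]*pic["fy"]+pic["cy"]
def spots(pic,names):
    for n in names:
        for r in spot_point(n,pic)[:1]: print(n,round(r["confidence"],2),world(pic,r["point"]).round(1))
E
python3 - <<'E'
from h import *
print(grip_depth, read_state())
for c in ["scene","side"]:
    p=camera(c); cv2.imwrite(f"pics/{c}0.png",p["color"]); print(c, np.linalg.inv(p["camera_from_world"]).round(2).tolist())
    spots(p,["comparator","lever_pivot","lever_knob","readout","aperture","tool_stand","stylus_grip","stylus_tip","blue_driver","black_scriber","workpiece","setting_ring","spare_body","oil_jar","carton"])
E
```

```text
78.39999999999999 {'clock': 0.0, 'joints': array([-1.41457577e+00,  3.00486211e-01,  1.52160990e+00,  7.34340458e-06,
        1.32070696e+00, -6.65956873e-02]), 'qd': array([ 0.00022615, -0.00112716, -0.00043848, -0.00105498,  0.00104544,
       -0.00033165]), 'effort': array([-1.53592387e-04, -5.31811166e+01, -3.52736771e+01,  7.08374265e-02,
        2.43608822e-02, -9.29064868e-05]), 'eef_pos': array([ 121.51313557, -536.2449476 ,  302.06578457]), 'eef_rot': array([-3.14038539e+00, -8.76459566e-05,  2.22814373e-01]), 'wrist_force': array([-0.80841859, -0.19789957,  0.04069229]), 'moment': array([-0.02821275,  0.01528065,  0.00207973]), 'finger_force': 0.0, 'finger_gap': 94.05133152179683}
scene [[-0.91, 0.35, -0.24, 913.78], [0.42, 0.76, -0.5, 567.2], [0.01, -0.55, -0.83, 1103.96], [0.0, 0.0, 0.0, 1.0]]
comparator 0.58 [ 490.8 -190.3    1.2]
lever_pivot 0.97 [ 478.7 -230.4  196.4]
lever_knob 0.68 [ 471.2 -194.4   40.4]
readout 0.81 [544.5 255.5   0.6]
aperture 0.86 [511.6 247.   60.7]
tool_stand 0.84 [557.7  18.    0.7]
stylus_grip 0.71 [506.6  19.  111.7]
stylus_tip 0.3 [ 474.6 -1
[... 183 characters left out ...]
spare_body 0.92 [768.   27.7   2.7]
oil_jar 0.94 [7.718e+02 2.330e+02 6.000e-01]
carton 0.85 [ 759.  -230.4    3.6]
side [[0.79, -0.32, 0.52, 143.47], [-0.61, -0.42, 0.67, -650.38], [0.01, -0.85, -0.53, 672.09], [0.0, 0.0, 0.0, 1.0]]
comparator 0.69 [ 490.7 -191.2   -0.8]
lever_pivot 0.89 [ 478.5 -229.   194.3]
lever_knob 0.79 [ 491.5 -265.2  237.1]
readout 0.65 [ 5.474e+02  2.546e+02 -3.000e-01]
aperture 0.59 [508.2 250.3  60.1]
tool_stand 0.72 [551.5  16.9   3.2]
stylus_grip 0.7 [ 476.5 -227.2  190.5]
workpiece 0.77 [ 473.3 -199.2   40.7]
setting_ring 0.73 [503.4  23.3 113.8]
spare_body 0.97 [768.3  28.1   0. ]
oil_jar 0.81 [ 7.71e+02  2.33e+02 -1.00e-01]
carton 0.78 [ 758.5 -228.2    1.8]
```

View pics/scene0.png

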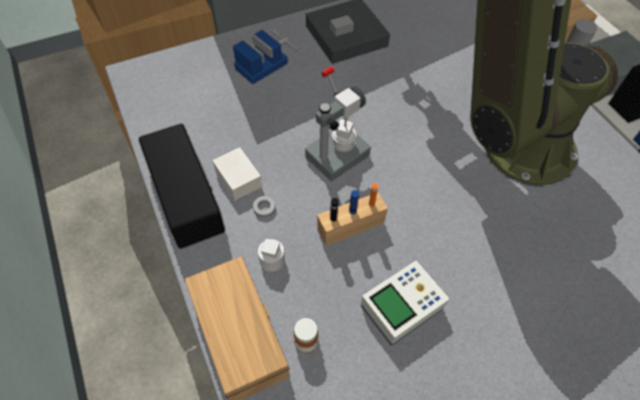

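View pics/side0.png

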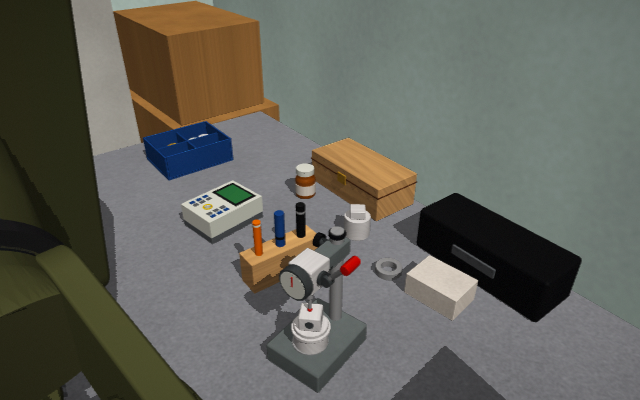

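The pictures show the lever with its red knob at scene (328,72) and side (350,265). The orange stylus is the stand's nearest tool, at scene (374,190), and the yellow ring is at scene (420,287). I'll close the fingers and go above the knob.

Emit:
{"api": "send_rows", "payload": {
  "series": [
    [[31,21,7],0,1],
    [[31,21,7],0,1],
    [[31,21,7],0,1],
    [[31,21,7],0,1],
    [[31,21,7],0,1],
    [[31,21,7],0,1],
    [[31,21,7],0,1],
    [[31,21,7],0,1],
    [[31,21,7],0,1],
    [[31,21,7],0,1],
    [[31,21,0],0,1],
    [[29,21,0],0,1]
  ]
}}

```text
clock: 2.8
eef_pos: [492.8, -283.3, 372.9]
eef_rot: [3.141, -0.0, 0.223]
wrist_force: [0.1, -1.1, -0.2]
finger_gap: 2.1
finger_force: 0.0
```

```bash
python3 - <<'E'
from h import *
s=read_state(); print(s["clock"],s["eef_pos"],s["eef_rot"],s["finger_gap"])
for c in ["scene","side","wrist"]:
    p=camera(c); print(c); cv2.imwrite(f"pics/{c}1.png",p["color"])
    spots(p,["lever_pivot","lever_knob","comparator","stylus_grip","blue_driver","black_scriber"])
    print("tip px",proj(p,s["eef_pos"]-[0,0,97]))
E
```

```text
2.8 [ 492.76347771 -283.29461203  372.88647488] [ 3.14121869e+00 -3.52257256e-04  2.22922449e-01] 2.118850972463828
scene
lever_pivot 0.61 [773.4 228.5   4.5]
lever_knob 0.72 [772.3 232.8   1.7]
comparator 0.74 [ 759.5 -230.8    2.4]
stylus_grip 0.47 [504.7  23.2 106.7]
blue_driver 0.58 [554.5  23.6   9.3]
black_scriber 0.72 [604.2  21.1   7.3]
tip px (np.float64(323.3836098356232), np.float64(55.38141767199866))
side
lever_pivot 0.78 [ 474.5 -226.5  190.9]
lever_knob 0.94 [ 489.9 -265.3  239.5]
comparator 0.91 [ 488.1 -186.5   -2.7]
stylus_grip 0.54 [502.4  22.8 107.8]
blue_driver 0.66 [507.7 249.5  61.7]
tip px (np.float64(361.4016579730834), np.float64(249.51937903005393))
wrist
lever_pivot 0.94 [ 482.1 -229.1  189.8]
lever_knob 0.63 [ 485.9 -270.7  239.9]
comparator 0.62 [ 489.  -188.5   -0.9]
stylus_grip 0.72 [506.6  19.6 106.4]
tip px (np.float64(318.9740979809172), np.float64(232.7383448316674))
```

Emit:
{"api": "send_rows", "payload": {
  "series": [
    [[-1,9,-12],0,1],
    [[0,0,-12],0,1],
    [[0,-1,-7],0,1],
    [[0,-2,-7],0,1],
    [[1,-2,-7],0,1],
    [[0,-2,-7],0,1],
    [[1,-2,-7],0,1],
    [[0,-1,-7],0,1],
    [[0,-1,-7],0,1],
    [[0,0,-7],0,1],
    [[0,0,-5],0,1],
    [[0,0,-5],0,1]
  ]
}}

```text
clock: 5.05
eef_pos: [494.8, -297.9, 289.9]
eef_rot: [3.105, -0.013, 0.218]
wrist_force: [24.6, -90.0, 11.9]
finger_gap: 0.2
finger_force: 36.0
```

Emit:
{"api": "send_rows", "payload": {
  "series": [
    [[0,0,-2],0,1],
    [[0,0,-2],0,1],
    [[0,0,0],0,1]
  ]
}}

```text
clock: 5.35
eef_pos: [492.6, -287.7, 279.8]
eef_rot: [3.138, -0.001, 0.222]
wrist_force: [-0.5, -6.5, 8.5]
finger_gap: 0.3
finger_force: 3.9
```

```bash
python3 - <<'E'
from h import *
s=read_state(); print(s["clock"],s["eef_pos"],s["wrist_force"])
for c in ["side","wrist"]:
    p=camera(c); print(c); cv2.imwrite(f"pics/{c}2.png",p["color"])
    spots(p,["lever_pivot","lever_knob"])
E
```

```text
5.35 [ 492.62364243 -287.74845266  279.75494042] [-0.49367057 -6.50181027  8.47234017]
side
lever_pivot 0.67 [ 477.  -229.9  192.6]
lever_knob 0.95 [ 492.9 -283.9  175. ]
wrist
lever_pivot 0.66 [ 482.  -231.3  191.3]
lever_knob 0.72 [ 494.  -289.5  179.4]
```

View pics/side2.png

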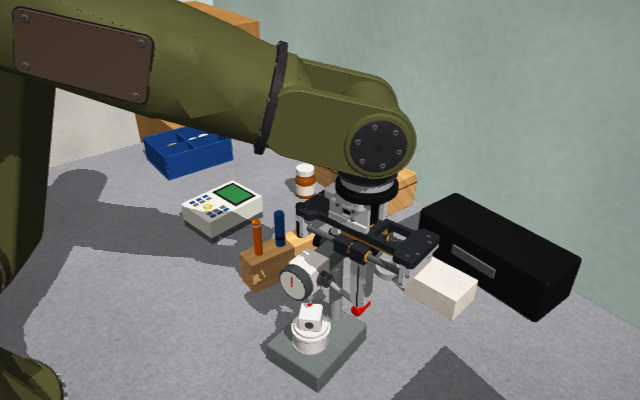

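The side view shows the fingertips on the knob at (360,310), with the lever now below level. I'll push a little more to confirm it's at the stop.

Emit:
{"api": "send_rows", "payload": {
  "series": [
    [[0,0,-1],0,1],
    [[0,0,-1],0,1],
    [[0,0,0],0,1]
  ]
}}

```text
clock: 5.95
eef_pos: [492.7, -287.5, 279.2]
eef_rot: [3.137, -0.002, 0.223]
wrist_force: [-5.4, -4.6, 19.8]
finger_gap: 0.3
finger_force: 10.2
```

Emit:
{"api": "send_rows", "payload": {
  "series": [
    [[0,0,10],0,1],
    [[0,0,40],0,1],
    [[0,0,45],0,1],
    [[2,35,0],-4,0],
    [[2,40,0],-4,0],
    [[2,40,0],-4,0],
    [[2,40,0],-1,0],
    [[2,40,0],0,0],
    [[2,40,-20],0,0],
    [[0,40,-20],0,0],
    [[0,34,-20],0,0],
    [[0,0,-20],0,0]
  ]
}}

```text
clock: 7.15
eef_pos: [504.2, 25.9, 290.8]
eef_rot: [-3.141, 0.001, -0.0]
wrist_force: [0.5, -1.8, -0.3]
finger_gap: 47.0
finger_force: 0.0
```

```bash
python3 - <<'E'
from h import *
s=read_state(); print(s["clock"],s["eef_pos"],s["eef_rot"],s["wrist_force"],s["finger_gap"])
for c in ["scene","side","wrist"]:
    p=camera(c); print(c); cv2.imwrite(f"pics/{c}3.png",p["color"])
    spots(p,["lever_pivot","lever_knob","stylus_grip","blue_driver","black_scriber","tool_stand","aperture"])
    for r in regions_of("stylus_grip",p)[:1]:
        ys,xs=np.nonzero(r["mask"]); print("mask",r["confidence"],xs.min(),xs.max(),ys.min(),ys.max(),"exp",proj(p,[505,21,108]),ray(p,xs.mean(),ys.mean(),108))
E
```

```text
7.15 [504.21906603  25.87905975 290.76033962] [-3.14084221e+00  5.71150994e-04 -2.66156622e-04] [ 0.46305348 -1.81151889 -0.31804696] 47.0230793924538
scene
lever_pivot 0.91 [ 476.1 -225.   194.9]
lever_knob 0.68 [ 498.8 -286.3  177.6]
stylus_grip 0.57 [506.2  23.4 108. ]
blue_driver 0.51 [555.1  18.3   9.7]
black_scriber 0.72 [607.6  21.4  10. ]
tool_stand 0.67 [557.4  19.    3.2]
aperture 0.61 [509.  247.5  60.2]
mask 0.56 369 378 183 205 exp (np.float64(373.38143180407104), np.float64(195.3568610679286)) [503.54629199  18.44269113 108.        ]
side
lever_pivot 0.88 [ 474.5 -227.7  190.3]
lever_knob 0.58 [ 495.6 -283.3  172.6]
stylus_grip 0.5 [505.   23.4 110.2]
tool_stand 0.8 [5.532e+02 1.760e+01 5.000e-01]
aperture 0.74 [508.7 248.5  59. ]
mask 0.79 252 262 220 255 exp (np.float64(256.69674076904073), np.float64(237.96677934689754)) [507.83263795  24.38648224 108.        ]
wrist
lever_pivot 0.36 [603.2  14.1   5.2]
stylus_grip 0.92 [506.9  21.5 105.1]
blue_driver 0.66 [557.2  14.3   8. ]
black_scriber 0.82 [603.1  15.7   5.1]
tool_stand 0.56 [556.7  12.9  -7. ]
aperture 0.9 [511.8 245.1  57.6]
mask 0.87 315 333 182 218 exp (np.float64(321.71081985532453), np.float64(198.1720451985045)) [502.08537921  18.59461262 108.        ]
```

View pics/wrist3.png

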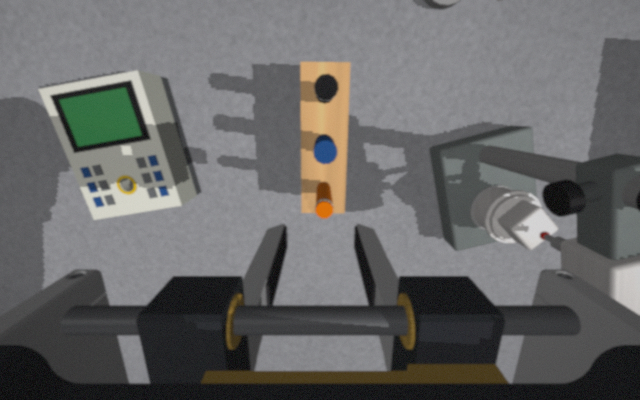

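View pics/side3.png

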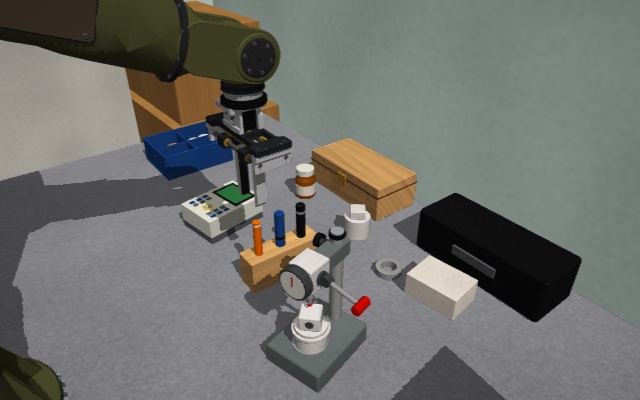

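The wrist view shows the stylus top at (324,210), between the two fingers. The side view shows the lever still down, with its knob at (360,306). I'll descend and grip.

Emit:
{"api": "send_rows", "payload": {
  "series": [
    [[1,-4,-20],0,0],
    [[0,0,-30],0,0],
    [[0,0,-25],0,0],
    [[0,0,-15],0,0],
    [[0,0,-10],0,0],
    [[0,0,0],0,0],
    [[0,0,0],0,0.5]
  ],
  "squeeze": 25
}}

```text
clock: 9.2
eef_pos: [505.8, 18.6, 192.3]
eef_rot: [3.142, -0.001, -0.004]
wrist_force: [0.4, 1.2, 0.2]
finger_gap: 42.0
finger_force: 0.0
```

Emit:
{"api": "send_rows", "payload": {
  "series": [
    [[0,0,0],0,1],
    [[0,0,0],0,1],
    [[0,0,0],0,1],
    [[0,0,0],0,1],
    [[0,0,0],0,1]
  ],
  "squeeze": 25
}}

```text
clock: 9.7
eef_pos: [505.6, 18.6, 192.0]
eef_rot: [3.142, -0.001, -0.004]
wrist_force: [-0.5, 0.7, 2.7]
finger_gap: 15.7
finger_force: 25.0
```

```bash
python3 - <<'E'
from h import *
s=read_state(); print(s["clock"],s["eef_pos"],s["wrist_force"],s["finger_gap"],s["finger_force"])
for c in ["scene","side","wrist"]:
    p=camera(c); print(c); cv2.imwrite(f"pics/{c}4.png",p["color"])
    spots(p,["stylus_grip","stylus_tip","aperture","readout"])
E
```

```text
9.7 [505.62737324  18.60696338 191.95774575] [-0.45363921  0.73981277  2.71074455] 15.702275053323115 25.0004643201828
scene
stylus_grip 0.59 [509.2 247.9  60.5]
aperture 0.68 [510.2 243.2  61.1]
readout 0.81 [547.7 255.4  -1.3]
side
stylus_grip 0.55 [502.7  23.4 110.9]
aperture 0.79 [506.7 251.6  59.1]
readout 0.74 [5.473e+02 2.561e+02 4.000e-01]
wrist
stylus_grip 0.77 [504.7  19.6 111.3]
stylus_tip 0.35 [ 491.2 -192.3    2.5]
aperture 0.85 [509.9 246.   58.2]
readout 0.55 [550.3 257.9  -1. ]
```

View pics/wrist4.png

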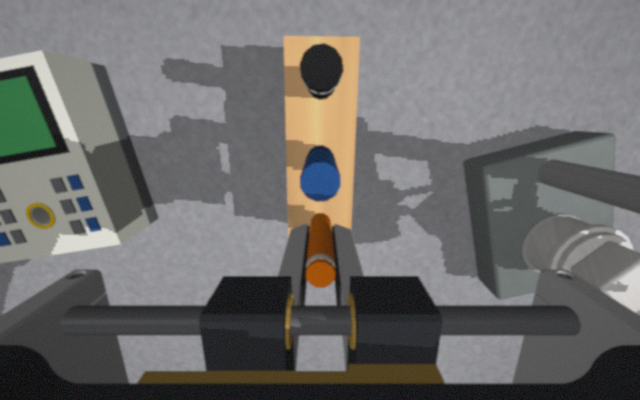

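The stylus is gripped at (320,265) with a gap of 15.7 mm. I'll lift it straight up, then carry it over to the hole.

Emit:
{"api": "send_rows", "payload": {
  "series": [
    [[0,0,10],0,1],
    [[0,0,25],0,1],
    [[0,0,30],0,1],
    [[0,0,25],0,1],
    [[0,30,0],0,1],
    [[1,40,0],0,1],
    [[1,40,0],0,1],
    [[1,40,0],0,1],
    [[0,40,0],0,1],
    [[0,30,0],0,1],
    [[0,9,0],0,1],
    [[0,0,0],0,1]
  ]
}}

```text
clock: 11.65
eef_pos: [508.3, 248.2, 281.6]
eef_rot: [3.141, 0.0, -0.002]
wrist_force: [-0.7, -0.7, -1.1]
finger_gap: 15.5
finger_force: 25.0
```

```bash
python3 - <<'E'
from h import *
s=read_state(); print(s["clock"],s["eef_pos"],s["eef_rot"],s["wrist_force"],s["finger_gap"],s["finger_force"])
for c in ["scene","side","wrist"]:
    p=camera(c); print(c); cv2.imwrite(f"pics/{c}5.png",p["color"])
    spots(p,["stylus_grip","stylus_tip","aperture","lever_knob"])
    t=s["eef_pos"]-[0,0,184]; print("tip px",proj(p,t),"ap px",proj(p,[509,247,60]))
a=[cv2.imread(f"pics/{c}5.png") for c in ["scene","side"]]
cr=[]
for c,im in zip(["scene","side"],a):
    u,v=map(int,proj(camera(c),[509,247,85])); u0=max(0,u-40);v0=max(0,v-40)
    print(c,u0,v0); cr.append(cv2.resize(im[v0:v0+80,u0:u0+80],(400,400),interpolation=cv2.INTER_CUBIC))
cv2.imwrite("pics/crop5.png",np.hstack(cr))
E
```

```text
11.65 [508.27315978 248.2069919  281.60251904] [ 3.14127523e+00  4.90363554e-04 -2.49025793e-03] [-0.71858915 -0.7235935  -1.1448113 ] 15.533908059545851 24.999924302101135
scene
stylus_grip 0.72 [ 497.2 -287.3  179. ]
stylus_tip 0.7 [511.6 244.3  95.1]
aperture 0.86 [511.8 246.2  59.8]
lever_knob 0.56 [773.5 233.3   0. ]
tip px (np.float64(422.7468652620569), np.float64(280.07417772785493)) ap px (np.float64(419.0529304586049), np.float64(287.01980218729165))
side
stylus_grip 0.64 [510.4 251.6 198.9]
stylus_tip 0.74 [505.3 250.  199.7]
aperture 0.57 [509.  250.5  59.6]
lever_knob 0.64 [ 496.5 -286.5  175. ]
tip px (np.float64(205.47979030235592), np.float64(192.7120686466498)) ap px (np.float64(208.03396904922), np.float64(206.87556888334478))
wrist
stylus_grip 0.82 [509.4 252.8 196.5]
stylus_tip 0.6 [510.6 249.2  94.3]
aperture 0.63 [514.  241.6  58.8]
tip px (np.float64(319.146489840277), np.float64(198.8409976460682)) ap px (np.float64(320.35688819118525), np.float64(188.47643184311553))
scene 381 242
side 166 157
```

View pics/crop5.png

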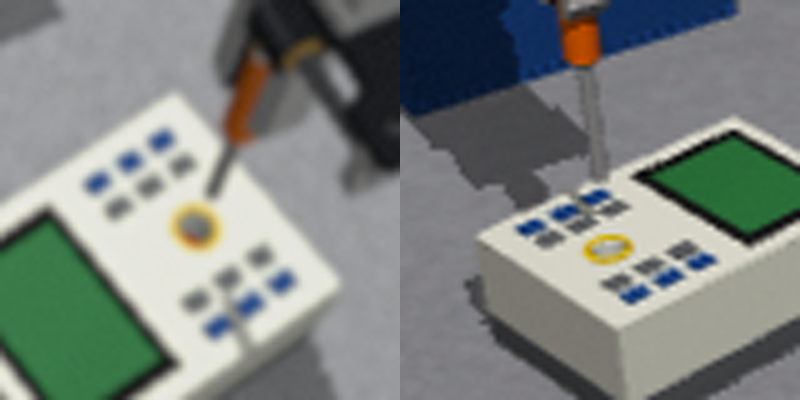

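View pics/wrist5.png

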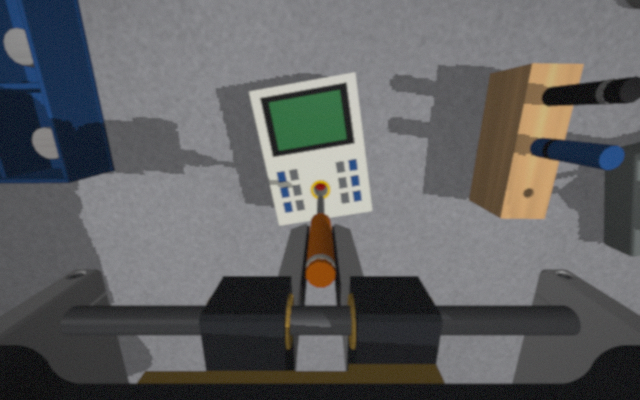

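Pixel readings: the hole is at about scene (419.6,287.0), side (207.2,206.2) and wrist (320,188.5). The tip is at about scene (423,280.5) and side (205.8,192.8).

```bash
python3 - <<'E'
from h import *
z=read_state()["eef_pos"][2]-184
for c,a,t in [("scene",(419.6,287),(423,280.3)),("side",(207.2,206.2),(205.8,192.6)),("wrist",(320,188.5),(320,199))]:
    p=camera(c); im=p["color"].astype(int)
    m=((im[:,:,2]>150)&(im[:,:,1]>110)&(im[:,:,0]<90)).astype(np.uint8)
    ys,xs=np.nonzero(m); k=np.hypot(xs-a[0],ys-a[1])<14; b=(xs[k].mean(),ys[k].mean()) if k.any() else None
    print(c,"ap",ray(p,*a,60)[:2].round(1),"tip",ray(p,*t,z)[:2].round(1),"yellow",b and np.round(b,1),k.sum(), b and ray(p,*b,60)[:2].round(1))
    cv2.imwrite(f"pics/{c}6.png",p["color"])
E
```

```text
scene ap [507.9 247.5] tip [508.1 248.9] yellow [420.4 289.2] 10 [509.  252.6]
side ap [508.8 250.7] tip [509.1 248.2] yellow [207.  206.4] 23 [508.  250.1]
wrist ap [508.9 247.8] tip [508.  247.7] yellow [320.3 187.9] 95 [509.6 247.5]
```

The tip and hole agree to about 1 mm, and the clearance is 4.5 mm. I'll descend.

Emit:
{"api": "send_rows", "payload": {
  "series": [
    [[0,0,-10],0,1],
    [[0,0,-10],0,1],
    [[0,0,-8],0,1],
    [[0,0,-6],0,1],
    [[0,0,-6],0,1],
    [[0,0,-6],0,1],
    [[0,0,-6],0,1],
    [[0,0,-4],0,1],
    [[0,0,0],0,1]
  ],
  "squeeze": 45
}}

```text
clock: 13.55
eef_pos: [508.4, 247.6, 225.1]
eef_rot: [3.141, 0.001, -0.004]
wrist_force: [-0.1, 0.5, 0.3]
finger_gap: 15.4
finger_force: 45.0
```

Emit:
{"api": "send_rows", "payload": {
  "series": [
    [[0,0,-2],0,1],
    [[0,0,-2],0,1],
    [[0,0,-2],0,1],
    [[0,0,0],0,1]
  ]
}}

```text
clock: 13.95
eef_pos: [508.6, 247.6, 219.7]
eef_rot: [-3.141, -0.0, -0.004]
wrist_force: [-0.0, 0.3, 2.7]
finger_gap: 15.6
finger_force: 45.0
```

Emit:
{"api": "send_rows", "payload": {
  "series": [
    [[0,0,-1.5],0,1],
    [[0,0,-1.5],0,1],
    [[0,0,-1],0,1],
    [[0,0,0],0,1]
  ]
}}

```text
clock: 14.35
eef_pos: [508.6, 247.7, 215.9]
eef_rot: [-3.141, -0.001, -0.004]
wrist_force: [-0.6, 0.2, 4.6]
finger_gap: 15.9
finger_force: 45.0
```

Emit:
{"api": "send_rows", "payload": {
  "series": [
    [[0,0,-0.7],0,1],
    [[0,0,0],0,1],
    [[0,0,0],0,1]
  ]
}}

```text
clock: 14.65
eef_pos: [508.7, 247.7, 215.7]
eef_rot: [-3.141, -0.001, -0.004]
wrist_force: [-1.2, -0.8, 9.4]
finger_gap: 15.5
finger_force: 45.0
```

```bash
python3 - <<'E'
from h import *
p=camera("side"); spots(p,["lever_pivot","lever_knob","stylus_grip"]); cv2.imwrite("pics/side7.png",p["color"])
q=camera("wrist"); spots(q,["stylus_grip"])
s=read_state(); print(s["clock"],s["eef_pos"],s["wrist_force"],s["finger_force"])
E
```

```text
lever_pivot 0.57 [ 473.9 -227.8  191.5]
stylus_grip 0.5 [506.6 250.9 133.2]
stylus_grip 0.82 [509.9 246.6 133.1]
14.95 [508.73615528 247.69116594 215.75796626] [-1.38242528 -0.23284548 10.27402636] 45.002644658088684
```

View pics/side7.png

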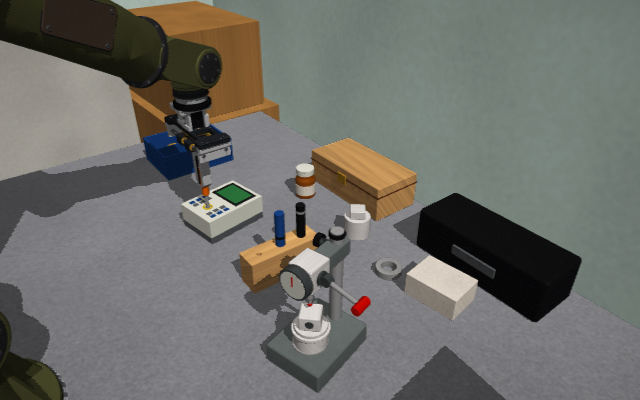

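The side view shows the lever still down, with its knob at (361,306), and the stylus in the hole at (207,200). The push is holding at 10 N against the stop, so I'm handing in.

```bash
python3 -c "
from cell import *
print(sign_off())"
```

```text
the job is handed in; nothing more can be done
None
```

I handed the job in at about 15 s: the lever is down at its stop, and the upright, gripped stylus holds the reset button fully down with about 10 N; one sideways spike of about 90 N (limit 120 N) registered at the wrist while pushing the lever.

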